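Click the bench hold-down shut on the walnut block

ROBOT

A 6-joint arm with a two-finger parallel gripper is mounted at the origin on a cart in front of the work surface, level with it; the furniture and walls round the work are solid. World frame = base frame: x ahead of the robot, y to its left, z up, the work surface at z = 0. Lengths are in m, angles in rad, forces in N, time in s.
With the tool pointing down it reaches from about 0.3 to 0.875 m from the base axis. Payload 6.4 kg.
Tool frame: the origin (TCP) lies midway between the tips of the shut fingers; the grasp point (between the pads) lies 19 mm behind it (ctrl.tcp_to_grasp is the distance from the TCP to the grasp point, in m); z points along the fingers, y is the line along which they close (so a half turn about z gives the same grasp; the last joint's range is limited). The gripper opens to 88 mm and grips with 3 to 60 N. Pads are 18 mm wide; open, the fingers measure 123 mm over their backs; the gripper's body (75 mm by 187 mm) begins 45 mm behind the grasp point.
Start: joints at [0.909, 0.181, 1.607, -0, 1.354, -0.206], TCP at [0.253, 0.516, 0.239] pointing down, gripper open.
Joint ranges: [-2.99, 2.99], [-0.89, 2.07], [0.3, 2.58], [-1.14, 4.28], [0, 2.63], [-3.12, 3.12]. Speed limits (rad/s): [2.57, 2.57, 3.01, 3.14, 3.14, 3.14].

INTERFACE

Orientations are given as a rotation vector (axis times angle).
In Python, from cell import monitor, cams, workorder, ctrl gives the robot as it stands.
- The arm moves only by the tool apply_moves, never from a script. Its argument "steps" is a list of rows, each an object of numbers: "dx", "dy", "dz": the shift along the tool's x, y, z in m; "yaw": the turn about the tool's z in degrees. In form: [{"dx": .., "dy": .., "dz": .., "yaw": ..}, ...]. A call has 1 to 10 rows; each row shifts and turns the commanded pose from where the row before left it, along the tool's axes as they then stand; what a row does not reach is not made up. A row lasts 1/10 s, in which the tool goes at most 50 mm and 8.59 degrees, less where a joint would pass 70% of its speed; a pose out of reach is approached as far as the arm can. A call with a gripper value outside its range is refused whole. "claw" is the opening, from 0 (shut) to 1 (fully open), set as the call begins (left out, the last holds). The fingers move at their own pace and stop on an object; "newtons" is the grip in N (left out, the last holds). Time passes only in rows, so rows that do not move let the fingers close. It gives the time, the measured TCP pose, the force, the opening and the grip force at its end, in the units of the state.
- monitor.state(): the state, without advancing time (a new reading comes with each control period).
- cams.snapshot(name): name is "scene" or "top"; returns the picture (420x560x3 uint8, red, green, blue); there is no depth.
- cams.camera_model(name): a dict with "camera_matrix" (3x3 intrinsics, pixels), "position" and "rotation" of the camera in the world. Camera axes: x right, y down, z forward; pixel columns grow to the right and rows downward; lengths in m; the calibration is good to about 2 mm. A picture is of the moment at which its call begins. camera_model takes no time and is no camera call.
- workorder.job_done(): hands the job in; it is judged then, once.
The state is a dict: "time_s": time; "joint_pos": joint angles; "qvel": joint speeds; "tau": joint torques, N m; "tool_pos": TCP position; "tcp_rot": TCP orientation; "force": force on the tool from outside, world axes, zero at the start; "ft_torque": the same for the moment, N m; "width": opening from 0.0 (shut) to 1.0 (fully open); "finger_force": force on a finger pad.
Only numpy, scipy, OpenCV 4.12 (cv2) and the standard library are available. Lean on these libraries where they do the work, as an engineer would, in place of code of your own. Each camera call takes 0.05 s, during which the arm holds its last target. There are 200 camera calls.

TASK

Two identical hold-down clamps are screwed to the bench, and one of them has a small walnut block lying in its nest. Lock that one: turn its black bar knob clockwise, as seen from above, until it clicks past its detent and stays there by itself. Leave the empty clamp's knob as it is and the block in its nest.

Things in the scene. Friction and masses are not known exactly. Their poses are not given: they have to be found in the camera images.
- clamp_grip (a point): Grip point on the vertical axis of the black bar knob of the clamp holding the block, 92 mm above the bench. Bar 44 long, 14 thick, 42 mm high (top 15 mm above this point); the steel disc under it (43 mm wide) is 26 mm below this point, grey housing and arm 32 mm and more below. Turns with the knob: x along the bar, y across it, z up. The clamp is fixed; nothing on it is higher than the knob.
- clamp_knob (a joint): Turn of that knob, rad: 0 open (start), growing clockwise seen from above. The over-centre detent resists with about 0.1 N m at first, less towards its crest at 0.53; past it the knob snaps on to its stop at 1.05 (locked). Let go before the crest it springs back to 0. Turning lowers the rubber foot 4 mm onto the block.
- spare_knob (a joint): Turn of the knob of the other, empty clamp, of the same make and values: 0 open, to be left so.
- block_center (a point): Centre of the loose walnut block, 35 x 63 x 23 mm, lying in the nest of the clamp to be locked (plate 90 x 190 mm), under its foot; about 20 mm above the bench and 92 mm from the knob's axis. x across the block, y along it.

How it is judged:
By the outcome, as a careful person would: the job done as asked, in the order asked, and still so for the second after the job is handed in, with the robot touching nothing.
It also fails if it takes over 29 s, if anything falls off the work surface, if the arm or the gripper's body presses on something with over 40 N, if the wrist force passes 120 N, or if a joint passes its speed limit or range.

## Working session

There is one attempt and no reset: what is moved stays moved. The work goes in short steps, Python scripts to look and compute and a tool call to move; the robot and the scene stay as the last step left them, time stands still between calls to the robot, and variables do not carry over. Pictures are saved under pics/ and viewed, at most 10 in all, crops included, and the job is handed in when it is done.

Besides the shell and the picture viewer there is one more tool, called after "Request:" as a command line: name --argument value ..., lists and objects as JSON in quotes. apply_moves: Moves the arm, as the interface text tells. Its arguments: {"type":"object","properties":{"steps":{"type":"array"},"claw":{"type":"number"},"newtons":{"type":"number"}},"required":["steps"]}

```bash
mkdir -p pics; python3 - <<'E'
from cell import monitor,cams,workorder,ctrl
import cv2
for n in("scene","top"):
    im=cams.snapshot(n); cv2.imwrite(f"pics/{n}0.png",im[:,:,::-1]); m=cams.camera_model(n); print(n,m)
s=monitor.state(); print(s['time_s'],s['tool_pos'],s['tcp_rot'],s['width'],ctrl.tcp_to_grasp)
E
```

```text
scene {'camera_matrix': array([[515.51653438,   0.        , 272.31708494],
       [  0.        , 515.51653438, 210.13431607],
       [  0.        ,   0.        ,   1.        ]]), 'position': array([ 0.08982283, -0.54822342,  0.64643401]), 'rotation': array([-2.12678256,  0.69690509, -0.35781082])}
top {'camera_matrix': array([[442.25753187,   0.        , 283.15690532],
       [  0.        , 442.25753187, 205.24580539],
       [  0.        ,   0.        ,   1.        ]]), 'position': array([0.35309916, 0.07610562, 0.95425231]), 'rotation': array([-2.10511632,  2.12313017, -0.19927874])}
0.1 [0.25276901 0.51592985 0.23791146] [-7.09614022e-01 -3.05969937e+00  2.25694139e-03] 0.9983231343972254 0.0187
```

View pics/scene0.png

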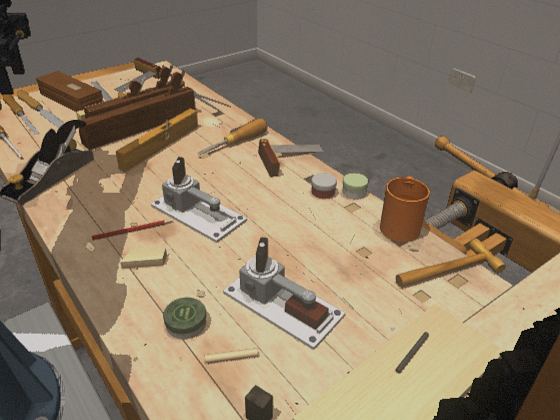

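View pics/top0.png

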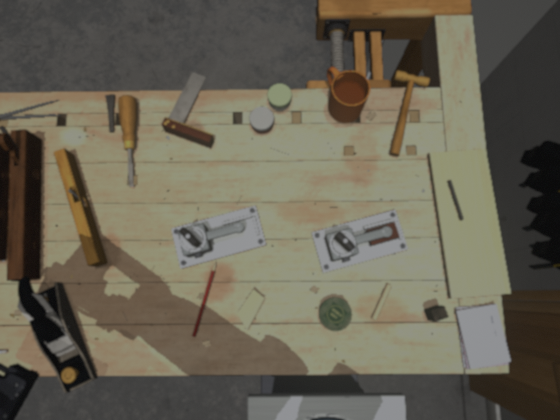

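The block (dark walnut) lies in the clamp at about (365,240) in the top view and (305,310) in the scene view. Its knob is at about (343,243) in top and (262,252) in scene. The empty clamp is the left one in top and the farther one in scene.

```bash
python3 - <<'E'
import cv2,numpy as np
a=cv2.imread("pics/top0.png")[200:280,305:415]; b=cv2.imread("pics/scene0.png")[225:345,215:350]
a=cv2.resize(a,None,fx=5,fy=5,interpolation=cv2.INTER_CUBIC);b=cv2.resize(b,None,fx=3.33,fy=3.33,interpolation=cv2.INTER_CUBIC)[:400]
a=np.clip(a*1.5,0,255).astype('uint8')
c=np.zeros((900,1,3));
cv2.imwrite("pics/ct.png",a)
cv2.imwrite("pics/cs.png",b)
E
```

```text
(no output)
```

View pics/ct.png

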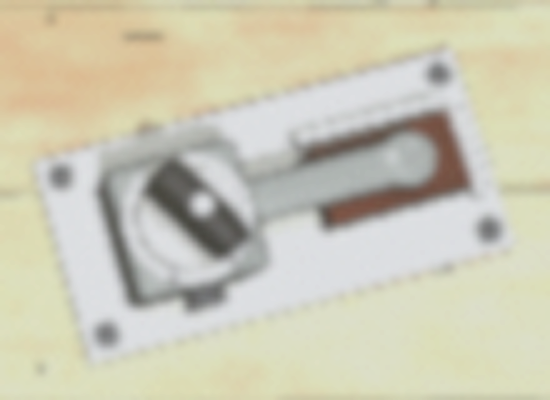

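View pics/cs.png

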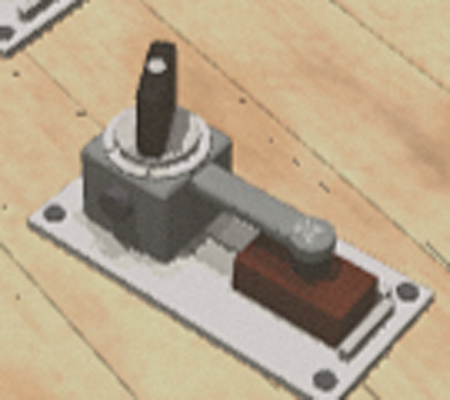

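The crops show the bar knob's silhouette in both views. In the top crop it runs from (163,170) to (238,245), with a white dot on its top face. Next I mask it and cast rays from the silhouette's centre (mid-height z≈0.086).

```bash
cat >h.py <<'E'
import cv2,numpy as np
from cell import monitor,cams,ctrl
from scipy.spatial.transform import Rotation as R
def ray(n,p):
    m=cams.camera_model(n); K=m['camera_matrix']
    return m['position'],R.from_rotvec(m['rotation']).as_matrix()@np.linalg.inv(K)@[*p,1.]
def cast(n,p,z):
    o,d=ray(n,p); return o+d*(z-o[2])/d[2]
def tri(p,q):
    (a,d),(b,e)=ray('top',p),ray('scene',q)
    s,t=np.linalg.lstsq(np.c_[d,-e],b-a,rcond=None)[0]; P,Q=a+s*d,b+t*e
    return (P+Q)/2,np.linalg.norm(P-Q)
def mask(im,box,thr):
    x0,x1,y0,y1=box; g=im[y0:y1,x0:x1].max(2); m=(g<thr).astype('uint8')
    c=max(cv2.findContours(m,0,2)[0],key=cv2.contourArea); c=cv2.convexHull(c)+[x0,y0]
    return c
E
python3 - <<'E'
from h import *
t=cv2.imread("pics/top0.png");s=cv2.imread("pics/scene0.png")
for thr in(70,85,100):
    c=mask(t,(330,358,226,256),thr); (cx,cy),wh,a=cv2.minAreaRect(c); bp=cv2.boxPoints(((cx,cy),wh,a))
    w=np.array([cast('top',p,.095)for p in bp]); e=np.diff(np.r_[w,w[:1]],axis=0)[:,:2]
    L=e[np.argmax(np.hypot(*e.T))]
    c2=mask(s,(252,276,234,274),thr-10); r2=cv2.minAreaRect(c2)
    print(thr,(cx,cy),wh,np.hypot(*e.T)[:2],'c',cast('top',(cx,cy),.086),'ang',np.degrees(np.arctan2(L[1],L[0])),'scene',r2,tri((cx,cy),r2[0]))
print('dot',tri((345.6,241),(261.5,244.5)))
# screws in plate
S=[cast('top',(305+x/5,200+y/5),.006) for x,y in((61,177),(438,73),(488,229),(106,334))]; print(np.array(S))
d=S[1]-S[0]; print('plate ang',np.degrees(np.arctan2(d[1],d[0])),sum(S)/4)
print('block',cast('top',(305+393/5,200+165/5),.03))
print('tool R',R.from_rotvec(monitor.state()['tcp_rot']).as_matrix())
E
```

```text
70 (344.0000305175781, 241.50003051757812) (20.50609588623047, 7.77817440032959) [0.01540582 0.03949569] c [ 0.4522522  -0.03608911  0.086     ] ang -136.4524013076012 scene ((256.5, 260.5), (1.0, 15.0), 0.0) (array([ 0.44865701, -0.03504668,  0.07534532]), np.float64(0.01063683102361016))
85 (344.0, 241.5) (21.920310974121094, 9.192387580871582) [0.01821116 0.04222856] c [ 0.45225226 -0.03608905  0.086     ] ang -136.4660772464843 scene ((261.0, 254.5), (33.0, 10.0), 90.0) (array([ 0.45166948, -0.03578862,  0.08595802]), np.float64(0.0013080465341423191))
100 (343.5000305175781, 241.50003051757812) (24.041629791259766, 9.899494171142578) [0.01961708 0.04632608] c [ 0.45226073 -0.03510681  0.086     ] ang -136.46607724648425 scene ((261.5, 255.0), (34.0, 11.0), 90.0) (array([ 0.45237327, -0.03530303,  0.08399217]), np.float64(0.000260121046176183))
dot (array([ 0.45103379, -0.03654079,  0.10788679]), np.float64(0.0007713043997738014))
[[ 0.47507659  0.01081031  0.006     ]
 [ 0.51907452 -0.15386481  0.006     ]
 [ 0.45106372 -0.17144367  0.006     ]
 [ 0.40778195 -0.00678654  0.006     ]]
plate ang -75.04111723450363 [ 0.46324919 -0.08032118  0.006     ]
block [ 0.47583109 -0.12699846  0.03      ]
tool R [[-8.97914455e-01  4.40168891e-01 -9.89417208e-04]
 [ 4.40169872e-01  8.97913655e-01 -1.24580070e-03]
 [ 3.40048511e-04 -1.55413410e-03 -9.99998735e-01]]
```

Knob axis: both views agree on about (0.452, −0.0357), at the expected height. The dot gives z 0.108 against 0.107, the block is 94 mm off against 92, and the bar length is about 43 mm. The bar points at about 44° in the world. I move above it first.

Request:
apply_moves --steps '[{"dx":-0.021,"dy":-0.0204},{"dx":-0.021,"dy":-0.0204},{"dx":-0.021,"dy":-0.0204},{"dx":-0.021,"dy":-0.0204},{"dx":-0.021,"dy":-0.0204},{"dx":-0.021,"dy":-0.0204},{"dx":-0.021,"dy":-0.0204},{"dx":-0.021,"dy":-0.0204},{"dx":-0.021,"dy":-0.0204},{"dx":-0.021,"dy":-0.0204}]' --claw 1

```text
invalid input
```

Request:
apply_moves --steps '[{"dx":-0.021,"dy":-0.0204},{"dx":-0.021,"dy":-0.0204},{"dx":-0.021,"dy":-0.0204},{"dx":-0.021,"dy":-0.0204},{"dx":-0.021,"dy":-0.0204},{"dx":-0.021,"dy":-0.0204},{"dx":-0.021,"dy":-0.0204},{"dx":-0.021,"dy":-0.0204},{"dx":-0.021,"dy":-0.0204},{"dx":-0.021,"dy":-0.0204}]'

```text
invalid input
```

Request:
apply_moves --steps '[{"yaw":8},{"yaw":8},{"yaw":8},{"yaw":8},{"yaw":8},{"yaw":8},{"yaw":8},{"yaw":8},{"yaw":8},{"yaw":8}]'

```text
invalid input
```

Request:
apply_moves --steps '[{"yaw":8},{"yaw":8},{"yaw":8},{"yaw":6},{"yaw":0},{"yaw":0},{"yaw":0}]'

```text
invalid input
```

```bash
cat >>h.py <<'E'
def rep(tx=.4520,ty=-.0357,tz=.074,ya=-46):
    s=monitor.state(); M=R.from_rotvec(s['tcp_rot']).as_matrix(); d=M.T@(np.array([tx,ty,tz])-s['tool_pos'])
    y=np.degrees(np.arctan2(M[1,1],M[0,1])); print('t',s['time_s'],'pos',s['tool_pos'],'d',d.round(4),'yang',y,'yaw needed',y-ya,'q',np.round(s['joint_pos'],3),'F',s['force'],s['ft_torque'],s['width'],s['finger_force'])
E
python3 -c "from h import *;rep()"
```

```text
t 0.1 pos [0.25276901 0.51592985 0.23791146] d [-0.4218 -0.4074  0.1644] yang 63.88530853025577 yaw needed 109.88530853025577 q [ 0.909  0.181  1.608  0.     1.354 -0.206] F [-0.29416965 -0.7224434  -0.45726927] [0.02338784 0.05645134 0.00876693] 0.9983231343972254 0.0
```

Those calls were refused and nothing moved. The rows probably need all four keys.

Request:
apply_moves --steps '[{"dx":-0.021,"dy":-0.0204,"dz":0,"yaw":0},{"dx":-0.021,"dy":-0.0204,"dz":0,"yaw":0},{"dx":-0.021,"dy":-0.0204,"dz":0,"yaw":0},{"dx":-0.021,"dy":-0.0204,"dz":0,"yaw":0},{"dx":-0.021,"dy":-0.0204,"dz":0,"yaw":0},{"dx":-0.021,"dy":-0.0204,"dz":0,"yaw":0},{"dx":-0.021,"dy":-0.0204,"dz":0,"yaw":0},{"dx":-0.021,"dy":-0.0204,"dz":0,"yaw":0},{"dx":-0.021,"dy":-0.0204,"dz":0,"yaw":0},{"dx":-0.021,"dy":-0.0204,"dz":0,"yaw":0}]' --claw 1

```text
time_s: 1.1
tool_pos: [0.3518, 0.2395, 0.2385]
tcp_rot: [-0.709, -3.06, 0.0]
force: [0.9, -0.5, 0.2]
width: 0.997
finger_force: 0.0
```

Request:
apply_moves --steps '[{"dx":-0.021,"dy":-0.0204,"dz":0,"yaw":0},{"dx":-0.021,"dy":-0.0204,"dz":0,"yaw":0},{"dx":-0.021,"dy":-0.0204,"dz":0,"yaw":0},{"dx":-0.021,"dy":-0.0204,"dz":0,"yaw":0},{"dx":-0.021,"dy":-0.0204,"dz":0,"yaw":0},{"dx":-0.021,"dy":-0.0204,"dz":0,"yaw":0},{"dx":-0.021,"dy":-0.0204,"dz":0,"yaw":0},{"dx":-0.021,"dy":-0.0204,"dz":0,"yaw":0},{"dx":-0.021,"dy":-0.0204,"dz":0,"yaw":0},{"dx":-0.021,"dy":-0.0204,"dz":0,"yaw":0}]'

```text
time_s: 2.1
tool_pos: [0.4506, -0.036, 0.2384]
tcp_rot: [-0.71, -3.06, -0.0]
force: [0.4, 0.4, -0.5]
width: 1.001
finger_force: 0.0
```

Request:
apply_moves --steps '[{"dx":0,"dy":0,"dz":0,"yaw":8},{"dx":0,"dy":0,"dz":0,"yaw":8},{"dx":0,"dy":0,"dz":0,"yaw":8},{"dx":0,"dy":0,"dz":0,"yaw":8},{"dx":0,"dy":0,"dz":0,"yaw":8},{"dx":0,"dy":0,"dz":0,"yaw":8},{"dx":0,"dy":0,"dz":0,"yaw":8},{"dx":0,"dy":0,"dz":0,"yaw":8},{"dx":0,"dy":0,"dz":0,"yaw":8},{"dx":0,"dy":0,"dz":0,"yaw":8}]'

```text
time_s: 3.1
tool_pos: [0.4503, -0.0348, 0.2383]
tcp_rot: [-2.516, -1.88, 0.001]
force: [0.0, -0.4, -0.1]
width: 1.0
finger_force: 0.0
```

Request:
apply_moves --steps '[{"dx":0,"dy":0,"dz":0,"yaw":8},{"dx":0,"dy":0,"dz":0,"yaw":8},{"dx":0,"dy":0,"dz":0,"yaw":8},{"dx":0,"dy":0,"dz":0,"yaw":6},{"dx":0,"dy":0,"dz":0,"yaw":0},{"dx":0,"dy":0,"dz":0,"yaw":0},{"dx":0,"dy":0,"dz":0,"yaw":0}]'

```text
time_s: 3.8
tool_pos: [0.4505, -0.0349, 0.2386]
tcp_rot: [-2.913, -1.177, 0.0]
force: [-0.4, -0.4, 0.6]
width: 0.999
finger_force: 0.0
```

```bash
python3 -c "from h import *;rep()"
```

```text
t 3.8 pos [ 0.45053134 -0.03487541  0.23858295] d [0.0005 0.0017 0.1646] yang -45.99357302635487 yaw needed 0.006426973645126566 q [-0.341 -0.104  1.902 -0.     1.344  0.462] F [-0.4471625  -0.41736997  0.63267348] [-0.08947178  0.1258863   0.01934323] 0.9990312881080645 0.0
```

Request:
apply_moves --steps '[{"dx":0.0005,"dy":0.0017,"dz":0.02,"yaw":0},{"dx":0,"dy":0,"dz":0.025,"yaw":0},{"dx":0,"dy":0,"dz":0.025,"yaw":0},{"dx":0,"dy":0,"dz":0.025,"yaw":0},{"dx":0,"dy":0,"dz":0.02,"yaw":0},{"dx":0,"dy":0,"dz":0.02,"yaw":0},{"dx":0,"dy":0,"dz":0.015,"yaw":0},{"dx":0,"dy":0,"dz":0.014,"yaw":0},{"dx":0,"dy":0,"dz":0,"yaw":0},{"dx":0,"dy":0,"dz":0,"yaw":0}]'

```text
time_s: 4.8
tool_pos: [0.4521, -0.0358, 0.0748]
tcp_rot: [-2.913, -1.175, 0.001]
force: [1.0, -0.1, 0.1]
width: 1.001
finger_force: 0.0
```

Request:
apply_moves --steps '[{"dx":0,"dy":0,"dz":0,"yaw":0},{"dx":0,"dy":0,"dz":0,"yaw":0},{"dx":0,"dy":0,"dz":0,"yaw":0},{"dx":0,"dy":0,"dz":0,"yaw":0},{"dx":0,"dy":0,"dz":0,"yaw":0},{"dx":0,"dy":0,"dz":0,"yaw":0},{"dx":0,"dy":0,"dz":0,"yaw":0},{"dx":0,"dy":0,"dz":0,"yaw":0},{"dx":0,"dy":0,"dz":0,"yaw":0},{"dx":0,"dy":0,"dz":0,"yaw":0}]' --claw 0 --newtons 20

```text
time_s: 5.8
tool_pos: [0.4522, -0.0359, 0.0747]
tcp_rot: [2.914, 1.174, 0.0]
force: [-0.2, -0.8, -0.3]
width: 0.152
finger_force: 20.0
```

```bash
python3 -c "from h import *;rep()"
```

```text
t 5.8 pos [ 0.45224144 -0.03588727  0.07469335] d [-0.     -0.0003  0.0007] yang -46.10527016817531 yaw needed -0.10527016817530921 q [-0.342  0.141  2.03  -0.     0.971  0.463] F [-0.15769338 -0.76630902 -0.28391327] [-0.08967994 -0.00408842  0.10098791] 0.15218786941934415 20.00004175119102
```

The grip is centred: opening 13.4 mm, almost no side force. Now I turn it 60° clockwise.

Request:
apply_moves --steps '[{"dx":0,"dy":0,"dz":0,"yaw":4},{"dx":0,"dy":0,"dz":0,"yaw":4},{"dx":0,"dy":0,"dz":0,"yaw":4},{"dx":0,"dy":0,"dz":0,"yaw":4},{"dx":0,"dy":0,"dz":0,"yaw":4},{"dx":0,"dy":0,"dz":0,"yaw":4},{"dx":0,"dy":0,"dz":0,"yaw":4},{"dx":0,"dy":0,"dz":0,"yaw":4},{"dx":0,"dy":0,"dz":0,"yaw":0},{"dx":0,"dy":0,"dz":0,"yaw":0}]'

```text
time_s: 6.8
tool_pos: [0.4523, -0.036, 0.0747]
tcp_rot: [3.124, 0.328, 0.0]
force: [1.7, -1.4, -1.2]
width: 0.156
finger_force: 20.0
```

```bash
python3 -c "from h import *;rep()"
```

```text
t 6.8 pos [ 0.4522875  -0.0359714   0.07471067] d [-0.0002 -0.0003  0.0007] yang -78.01316774767096 yaw needed -32.01316774767096 q [-0.342  0.141  2.03  -0.     0.97   1.02 ] F [ 1.66025274 -1.40136075 -1.24962345] [-0.24986889 -0.02038799  0.01096195] 0.15571149900219255 19.999771798029542
```

Request:
apply_moves --steps '[{"dx":0,"dy":0,"dz":0,"yaw":4},{"dx":0,"dy":0,"dz":0,"yaw":4},{"dx":0,"dy":0,"dz":0,"yaw":4},{"dx":0,"dy":0,"dz":0,"yaw":4},{"dx":0,"dy":0,"dz":0,"yaw":4},{"dx":0,"dy":0,"dz":0,"yaw":4},{"dx":0,"dy":0,"dz":0,"yaw":4},{"dx":0,"dy":0,"dz":0,"yaw":1},{"dx":0,"dy":0,"dz":0,"yaw":0},{"dx":0,"dy":0,"dz":0,"yaw":0}]'

```text
time_s: 7.8
tool_pos: [0.4523, -0.036, 0.0747]
tcp_rot: [3.107, -0.464, 0.001]
force: [0.4, -2.4, -3.5]
width: 0.159
finger_force: 20.0
```

```bash
python3 -c "from h import *;rep()"
```

```text
t 7.8 pos [ 0.45229208 -0.03602275  0.07472512] d [-0.0004 -0.0002  0.0007] yang -106.98710042515202 yaw needed -60.98710042515202 q [-3.420e-01  1.410e-01  2.029e+00 -1.000e-03  9.700e-01  1.526e+00] F [ 0.4376447  -2.38842321 -3.5410303 ] [-0.41653895 -0.02815867  0.36518385] 0.15864143076622203 19.999836953356862
```

Torque is rising at the stop. I release, lift and back off, then look.

Request:
apply_moves --steps '[{"dx":0,"dy":0,"dz":0,"yaw":-1},{"dx":0,"dy":0,"dz":0,"yaw":0},{"dx":0,"dy":0,"dz":0,"yaw":0},{"dx":0,"dy":0,"dz":0,"yaw":0},{"dx":0,"dy":0,"dz":0,"yaw":0},{"dx":0,"dy":0,"dz":0,"yaw":0},{"dx":0,"dy":0,"dz":0,"yaw":0},{"dx":0,"dy":0,"dz":0,"yaw":0}]' --claw 1

```text
time_s: 8.6
tool_pos: [0.4522, -0.0358, 0.0747]
tcp_rot: [-3.111, 0.44, 0.0]
force: [0.8, 1.3, 0.5]
width: 0.859
finger_force: 0.0
```

Request:
apply_moves --steps '[{"dx":0,"dy":0,"dz":-0.01,"yaw":0},{"dx":0,"dy":0,"dz":-0.02,"yaw":0},{"dx":0,"dy":0,"dz":-0.03,"yaw":0},{"dx":0,"dy":0,"dz":-0.03,"yaw":0},{"dx":0,"dy":0,"dz":-0.03,"yaw":0},{"dx":0,"dy":0,"dz":-0.03,"yaw":0},{"dx":0,"dy":-0.02,"dz":-0.01,"yaw":0},{"dx":0,"dy":-0.03,"dz":0,"yaw":0},{"dx":0,"dy":-0.03,"dz":0,"yaw":0},{"dx":0,"dy":-0.03,"dz":0,"yaw":0}]'

```text
time_s: 9.6
tool_pos: [0.483, 0.0709, 0.2359]
tcp_rot: [-3.11, 0.441, -0.002]
force: [0.9, 0.6, 0.2]
width: 1.002
finger_force: 0.0
```

Request:
apply_moves --steps '[{"dx":0,"dy":-0.03,"dz":0,"yaw":0},{"dx":0,"dy":-0.03,"dz":0,"yaw":0},{"dx":0,"dy":-0.03,"dz":0,"yaw":0},{"dx":0,"dy":-0.03,"dz":0,"yaw":0},{"dx":0,"dy":-0.03,"dz":0,"yaw":0},{"dx":0,"dy":-0.03,"dz":0,"yaw":0},{"dx":0,"dy":-0.03,"dz":0,"yaw":0},{"dx":0,"dy":0,"dz":0,"yaw":0},{"dx":0,"dy":0,"dz":0,"yaw":0}]'

```text
time_s: 10.5
tool_pos: [0.5407, 0.2718, 0.2349]
tcp_rot: [3.11, -0.438, -0.0]
force: [-0.5, -0.9, 0.1]
width: 1.005
finger_force: 0.0
```

```bash
python3 - <<'E'
from h import *
rep()
a=cams.snapshot('top')[:,:,::-1]; b=cams.snapshot('scene')[:,:,::-1]
a=cv2.resize(np.clip(a[195:285,160:420]*1.4,0,255).astype('uint8'),None,fx=3,fy=3,interpolation=2)
b=cv2.resize(b[145:350,140:360],None,fx=1.5,fy=1.5)
c=np.zeros((580,800,3),'uint8'); c[:270,:780]=a; c[271:271+b.shape[0],:b.shape[1]]=b
cv2.imwrite("pics/after.png",c)
E
```

```text
t 10.5 pos [0.54067844 0.27178872 0.23493719] d [-3.000e-04  3.199e-01  1.611e-01] yang -106.03759624523352 yaw needed -60.037596245233516 q [ 0.27   0.25   1.532 -0.     1.36   2.121] F [-0.52037768 -0.91145672  0.12776911] [ 0.00354386  0.17127032 -0.02489981] 1.0053134023159147 0.0
```

View pics/after.png

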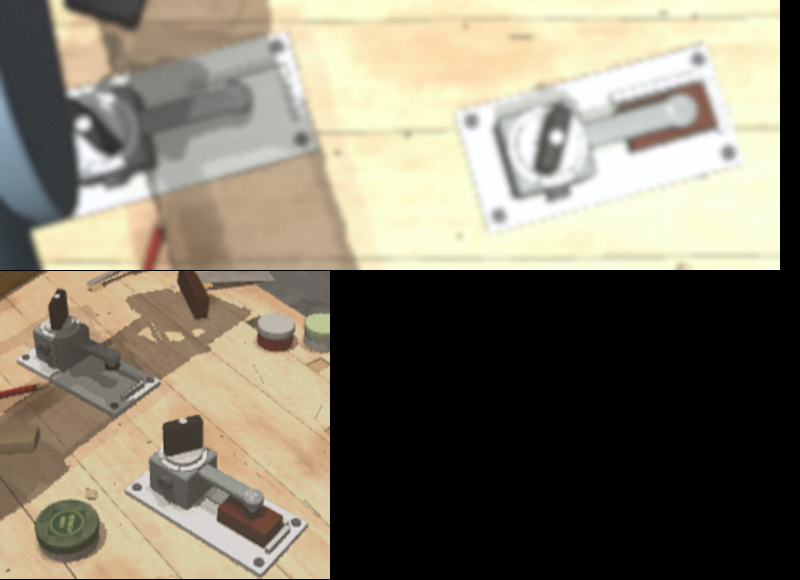

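The bar at about (554,138) in the top crop has turned roughly 60° and stayed there after release. The block is still in its nest under the foot, and the spare knob is unchanged. I hand the job in.

```bash
python3 -c "
from cell import workorder;print(workorder.job_done())"
```

```text
the job is handed in; nothing more can be done
None
```

The clamp holding the walnut block is locked: its knob turned about 60° clockwise and stayed there after release, the block is still in its nest, the spare knob was not touched, and the job was handed in at about 10.6 s.

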